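# Close and lock the shell case

### The arm

A 6-joint arm with a two-finger parallel gripper is mounted at the origin on the work surface. World frame = base frame: x ahead of the robot, y to its left, z up, the work surface at z = 0. Lengths are in m, angles in rad, forces in N, time in s.
With the tool pointing down it reaches from about 0.375 to 0.75 m from the base axis. Payload 9 kg.
Tool frame: the origin (TCP) lies midway between the tips of the shut fingers; the grasp point (between the pads) lies 19 mm behind it (manip.grip_depth is the distance from the TCP to the grasp point, in m); z points along the fingers, y is the line along which they close (so a half turn about z gives the same grasp; the last joint's range is limited). The gripper opens to 85 mm and grips with 20 to 120 N. Pads are 22 mm wide; open, the fingers measure 114 mm over their backs; the gripper's body (76 mm by 85 mm) begins 54 mm behind the grasp point. The pads swing forward as they close: fully open they stand 13 mm farther back than shut.
Start: joints at [0.984, 0.104, 0.097, 1.564, 0, 1.353], TCP at [0.216, 0.56, 0.231] pointing down, gripper open.
Joint ranges: [-2.99, 2.99], [-0.84, 1.86], [-1.1, 1.16], [-1.84, 2.11], [-1.51, 1.56], [-3.14, 3.14]. Speed limits (rad/s): [2.22, 2.22, 2.57, 3.14, 3.14, 3.14].

### API

Orientations are given as a unit quaternion [w, x, y, z].
In Python, from workcell import manip gives the robot as it stands.
- The arm moves only by the shell command python3 -m jog 'ROWS' [FORCE]. ROWS is JSON, a list that holds one entry, the list of rows, each a list of 7 numbers: the gripper command: -1 is fully open, 1 is shut, values between are in proportion, then the shift along the world's x, y, z in cm, then the turn, a rotation vector about the world's x, y, z in rad. A call has 1 to 5 rows; each row shifts and turns the commanded pose from where the row before left it; what a row does not reach is not made up. A row lasts 1/10 s, in which the tool goes at most 50 mm and 8.59 degrees, less where a joint would pass 70% of its speed; a pose out of reach is approached as far as the arm can. A call is refused whole if a number of a shift passes 5 or a number of a turn 0.15, either way. A call with a gripper value outside its range is refused whole. The fingers move at their own pace and stop on an object; FORCE is the grip in N (left out, the last holds). Time passes only in rows, so rows that do not move let the fingers close. It gives the time, the measured TCP pose, the force, the opening and the grip force at its end, in the units of the state.
- manip.sense(): the state, without advancing time (a new reading comes with each control period).
- manip.grab_frame(name): name is "scene" or "top" or "wrist"; returns a dict with "frame" (384x512x3 uint8, blue, green, red), "z_map" (384x512 float32, m along the optical axis (not along the pixel's ray), 0 where there is no reading), "camera_matrix" (3x3 intrinsics, pixels), "dist_coeffs" ([k1, k2, p1, p2, k3] as OpenCV has them; the pictures are not rectified), "R" (3x3) and "t" (3): a world point X has camera coordinates R X + t. Camera axes: x right, y down, z forward; pixel columns grow to the right and rows downward; lengths in m; the calibration is good to about 2 mm. A picture is of the moment at which its call begins.
- manip.hand_in(): hands the job in; it is judged then, once.
The state is a dict: "time_s": time; "joint_positions": joint angles; "dq": joint speeds; "joint_efforts": joint torques, N m; "tcp_pos": TCP position; "tcp_rot": TCP orientation; "force": force on the tool from outside, world axes, zero at the start; "ft_torque": the same for the moment, N m; "finger_gap": finger opening in m; "grasp_force": force on a finger pad.
Only numpy, scipy, OpenCV 4.12 (cv2) and the standard library are available. Lean on these libraries where they do the work, as an engineer would, in place of code of your own. Each camera call takes 0.05 s, during which the arm holds its last target. There are 200 camera calls.

### The job

Shut the sorting case and lock it: with the fingertips, gently push the brass knob along the long leg of its L-shaped slot until the shutter is fully closed over the shells, then push the knob sideways all the way to the end of the short leg. Only push the knob, do not take it between the fingers, and leave everything else where it stands.

Things in the scene. Friction and masses are not known exactly. Their poses are not given: they have to be found in the camera images.
- case: pale wooden case, 300 (its x) x 200 (its y) mm, fixed, top 50 mm above the table. Origin: centre of its underside, z up. Its +y half: a flat deck at x below 22 mm, then an open window (x 23 to 142 mm) over two compartments of shells. Its -y side (y -100 to -15 mm): a flat aluminium plate, top at z = 50 mm, with the L-shaped slot, 13 mm wide: long leg along x, short leg to -y.
- shutter (a joint): travel in m of the plywood shutter (4 mm thick, top at z = 41 mm, under the deck) and the knob with it along the case's +x: 0 open, 0.110 fully closed over the window. Starts between 0 and 0.04. Slides stiffly (about 1.5 to 2 N) and stays where it is left.
- knob (a joint): travel in m of the knob along the short leg, towards the case's -y: 0 in line with the long leg, 0.040 at the end of the short leg (locked). The slot lets it move only when the shutter is closed to within about 2 mm (1.5 mm play all round). Slides stiffly (about 1.2 to 2 N) and stays where it is left.
- knob_top (a point): centre of the top face of the brass knob, an upright cylinder 20 mm in diameter, 32 mm tall, its underside 2 mm above the plate and its top 84 mm above the table; it stands on a 10 mm steel pin that runs in the slot. Axes as the case's. It cannot turn or be lifted off.
- corner (a point): centre of the slot's corner, at the plate's top (50 mm above the table), at x = 35, y = -35 mm on the case: the knob's axis stands here when the shutter is fully closed and not yet locked. The long leg comes to it along the case's +x, from 110 mm away. Axes as the case's.
- leg_end (a point): end of the short leg, 40 mm from the corner towards the case's -y, at the plate's top: the knob's axis stands here when locked. Axes as the case's.
- spool_tall: upright thread spool, 38 mm across, 75 mm tall, loose on the table beside the case (its +y side). Origin: centre of its underside. Not to be moved.
- spool_small: upright thread spool, 30 mm across, 36 mm tall, loose on the case's deck. Origin: centre of its underside. Not to be moved.
- bead_jar: round glass jar with a brass cap, 44 mm across, 50 mm tall, loose on the table beside the case (its -y side). Origin: centre of its underside. Not to be moved.
- shell_a: white shell, 36 mm across, 12 mm high, loose in the case's nearer compartment. Origin: centre of its underside. Not to be moved.
- shell_b: white shell, 30 mm across, 10 mm high, loose in the case's farther compartment. Origin: centre of its underside. Not to be moved.
- shell_big: white shell, 60 mm across, 16 mm high, loose on the table. Origin: centre of its underside. Not to be moved.
- pliers: pliers lying flat, 138 mm long, 44 mm over the handles, 12 mm high, loose on the table. Origin: at the rivet, underside; jaws towards its +x. Not to be moved.
- bead_tub: clear plastic open box, 70 x 55 x 28 mm, loose on the table. Origin: centre of its underside. Not to be moved.

How it is judged:
By the outcome, as a careful person would: the job done as asked, in the order asked, and still so for the second after the job is handed in, with the robot touching nothing.
It also fails if it takes over 45 s, if anything falls off the work surface, if the arm or the gripper's body presses on something with over 40 N, if the wrist force passes 120 N, or if a joint passes its speed limit or range.

## Working session

There is one attempt and no reset: what is moved stays moved. The work goes in short steps, Python scripts to look and compute and a shell command to move; the robot and the scene stay as the last step left them, time stands still between calls to the robot, and variables do not carry over. Pictures are saved under pics/ and viewed, at most 10 in all, crops included, and the job is handed in when it is done.

```bash
mkdir -p pics; cat > h.py <<'E'
import numpy as np, cv2, pickle
from workcell import manip
def grab(n):
    f=manip.grab_frame(n); pickle.dump(f,open(f'{n}.pkl','wb')); return f
def ray(f,px,z):
    u=cv2.undistortPoints(np.array([[px]],float),np.array(f['camera_matrix']),np.array(f['dist_coeffs']))[0,0]
    R=np.array(f['R']);t=np.array(f['t']).ravel();c=-R.T@t;d=R.T@np.array([u[0],u[1],1])
    return c+d*(z-c[2])/d[2]
def cloud(f):
    h,w=f['z_map'].shape
    g=np.stack(np.meshgrid(np.arange(w),np.arange(h)),-1).reshape(-1,1,2).astype(float)
    u=cv2.undistortPoints(g,np.array(f['camera_matrix']),np.array(f['dist_coeffs']))[:,0]
    zz=f['z_map'].reshape(-1,1)
    X=(np.hstack([u,np.ones((len(u),1))])*zz-np.array(f['t']).ravel())@np.array(f['R'])
    X[zz[:,0]==0]=np.nan
    return X.reshape(h,w,3)
E
python3 - <<'E'
from h import *
for n in('top','scene'):
    f=grab(n);cv2.imwrite(f'pics/{n}0.png',cv2.resize(f['frame'],(800,600)));
print(manip.sense())
E
```

```text
{'time_s': 0.1, 'joint_positions': array([9.84273807e-01, 1.04657686e-01, 9.65686380e-02, 1.56388876e+00,
       1.79477648e-05, 1.35309993e+00]), 'dq': array([-0.00011534, -0.0016988 ,  0.00196581, -0.00074122, -0.00018203,
        0.00107513]), 'joint_efforts': array([ 6.62885956e-03, -5.58207536e+01,  5.04718637e+01,  1.30538948e-02,
       -2.57950969e-04,  3.74967146e-05]), 'tcp_pos': array([0.21613475, 0.55941379, 0.23060137]), 'tcp_rot': array([-2.39450726e-04,  1.83369549e-01,  9.83043875e-01, -5.40109944e-04]), 'force': array([ 0.64868565,  0.45719046, -0.84204222]), 'ft_torque': array([-0.01131807, -0.01672348,  0.04952722]), 'grasp_force': 0.0, 'finger_gap': 0.08549776675056045}
```

View pics/top0.png

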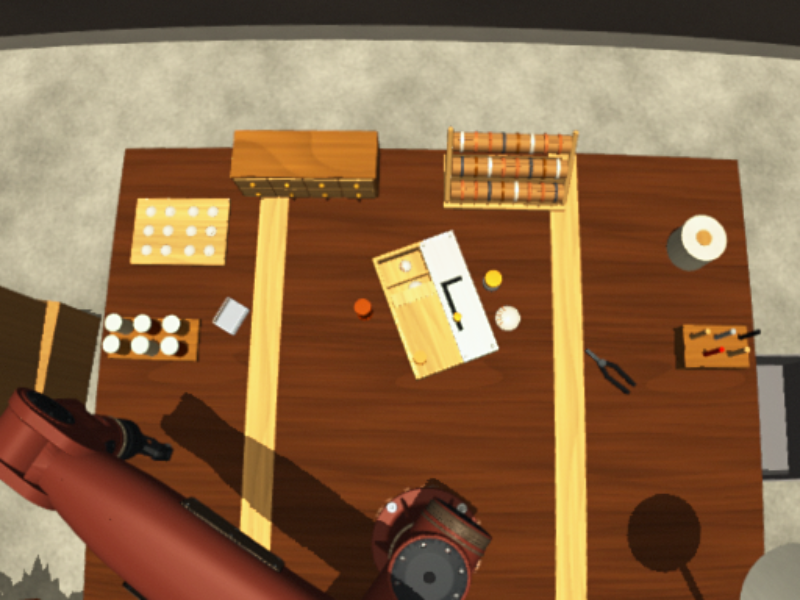

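View pics/scene0.png

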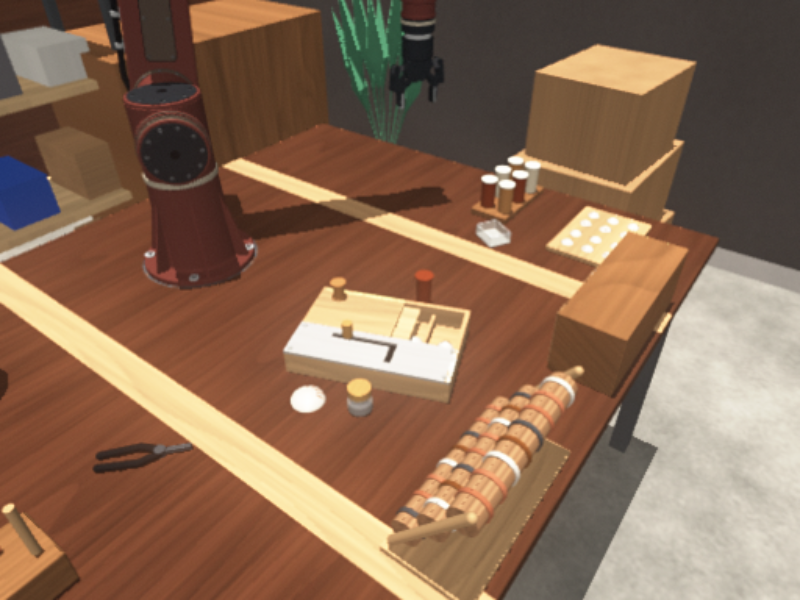

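The top picture shows the case: plate corners at about (453,231), (497,350), the slot's corner at about (445,280), the short leg going right to (462,277), and the knob at (458,317). The jar at (493,280) and the big shell at (508,318) lie beside its -y side, the small spool at (420,360) on the deck. The scene picture agrees with this.

```bash
cat > m.py <<'E'
from h import *
f=pickle.load(open('top.pkl','rb'));im=f['frame'];C=cloud(f)
hsv=cv2.cvtColor(im,cv2.COLOR_BGR2HSV);box=np.zeros(im.shape[:2],np.uint8);box[140:250,225:335]=255
pl=((hsv[...,1]<40)&(hsv[...,2]>170)).astype(np.uint8)*255&box
cs,_=cv2.findContours(pl,cv2.RETR_EXTERNAL,cv2.CHAIN_APPROX_NONE);c=max(cs,key=cv2.contourArea)
P=np.array([ray(f,p[0],.05)[:2] for p in c.astype(float)],np.float32)
r=cv2.minAreaRect(P);print('plate',r,cv2.boxPoints(r))
print('plate z',np.nanmedian(C[...,2][pl>0]))
inside=cv2.drawContours(np.zeros_like(pl),[cv2.convexHull(c)],-1,255,-1)
sl=((hsv[...,2]<90)&(inside>0))
S=np.array([ray(f,(x,y),.05)[:2] for y,x in zip(*np.nonzero(sl))])
kn=((hsv[...,0]>15)&(hsv[...,0]<35)&(hsv[...,1]>110)&(inside>0));K=np.array([ray(f,(x,y),.084)[:2] for y,x in zip(*np.nonzero(kn))])
print('knob',K.mean(0),np.ptp(K,0),len(K), C[kn][:,2].round(3))
b=cv2.boxPoints(r);e=[b[(i+1)%4]-b[i] for i in range(4)];L=max(e,key=np.linalg.norm);L=L/np.linalg.norm(L);L=L*np.sign(L[0])
yv=np.array([-L[1],L[0]]);o=np.array(r[0])+yv*.0575
print('origin',o,'yaw',np.arctan2(L[1],L[0]))
loc=lambda q:np.stack([(q-o)@L,(q-o)@yv],-1)
print('slot local',np.percentile(loc(S),[1,99],axis=0),'knob local',loc(K.mean(0)))
for n,q in(('corner',(.035,-.035)),('end',(.035,-.075))):print(n,o+q[0]*L+q[1]*yv)
for n,px,z in(('jar',(493,279),.05),('spool',(420,360),.086),('shell',(508,318),.016)):
    w=ray(f,np.array(px)*.64,z)[:2];print(n,w,loc(w))
E
python3 m.py
```

```text
plate ((0.5611140131950378, -0.062328651547431946), (0.3006822466850281, 0.08386065065860748), 21.37387466430664) [[ 0.40583143 -0.07807437]
 [ 0.43639466 -0.15616725]
 [ 0.7163966  -0.04658294]
 [ 0.68583333  0.03150995]]
plate z 0.04863536647484372
knob [ 0.50303083 -0.05876347] [0.02489115 0.0141838 ] 31 [0.042 0.043 0.091 0.078 0.089 0.076 0.078 0.083 0.08  0.083 0.078 0.084
 0.082 0.082 0.085 0.087 0.084 0.083 0.084 0.088 0.072 0.075 0.086 0.078
 0.082 0.072 0.071 0.071 0.059 0.043 0.043]
origin [ 0.54015801 -0.00878338] yaw 0.37304455
slot local [[-0.07565623 -0.07666061]
 [ 0.03863521 -0.03139519]] knob local [-0.05278901 -0.03301148]
corner [ 0.58550661 -0.02862032]
end [ 0.6000847  -0.06586921]
jar [ 0.59952679 -0.14581526] [ 0.00534394 -0.14924421]
spool [0.40347525 0.0209202 ] [-0.11645647  0.07747498]
shell [ 0.51400464 -0.18472562] [-0.08847715 -0.15430966]
```

The plate measures 300.7 x 83.9 mm at 49 mm height, as given. The knob is at local (-53,-33), so the shutter is at about 22 mm. I'll go behind the knob with the fingers shut and the tool aligned to the case.

```bash
python3 -m jog '[[[1,1.2,-3.2,0,0,0,0.15],[1,1.2,-3.2,0,0,0,0.15],[1,1.2,-3.2,0,0,0,0.15],[1,1.2,-3.2,0,0,0,0.15],[1,1.2,-3.2,0,0,0,0.142]]]' 20
python3 -m jog '[[[1,1.2,-3.2,0,0,0,0],[1,1.2,-3.2,0,0,0,0],[1,1.2,-3.2,0,0,0,0],[1,1.2,-3.2,0,0,0,0],[1,1.2,-3.2,0,0,0,0]]]'
python3 -m jog '[[[1,1.2,-3.2,0,0,0,0],[1,1.2,-3.2,0,0,0,0],[1,1.2,-3.2,0,0,0,0],[1,1.2,-3.2,0,0,0,0],[1,1.2,-3.2,0,0,0,0]]]'
python3 -m jog '[[[1,1.2,-3.2,-1.8,0,0,0],[1,1.2,-3.2,-1.8,0,0,0],[1,1.2,-3.2,-1.8,0,0,0],[1,1.2,-3.2,-1.8,0,0,0],[1,0,0,-1.8,0,0,0]]]'
python3 -m jog '[[[1,0,0,0,0,0,0],[1,0,0,0,0,0,0]]]'
python3 - <<'E'
from h import *
s=manip.sense();print(s['tcp_pos'],s['tcp_rot'],s['force'],s['joint_positions'])
f=grab('wrist');cv2.imwrite('pics/w1.png',f['frame'])
E
```

```text
time_s: 0.6
tcp_pos: [0.2764, 0.3984, 0.2309]
tcp_rot: [-0.0, -0.189, 0.982, -0.0]
force: [0.3, -0.3, 0.2]
finger_gap: 0.012
grasp_force: 0.0
time_s: 1.1
tcp_pos: [0.3364, 0.2384, 0.2311]
tcp_rot: [-0.0, -0.186, 0.983, 0.0]
force: [0.9, 0.3, -0.2]
finger_gap: -0.0003
grasp_force: 0.0
time_s: 1.6
tcp_pos: [0.3965, 0.0783, 0.2312]
tcp_rot: [-0.0, -0.185, 0.983, 0.0]
force: [0.7, 0.6, -0.2]
finger_gap: 0.0003
grasp_force: 0.0
time_s: 2.1
tcp_pos: [0.4449, -0.0514, 0.1401]
tcp_rot: [-0.0, -0.184, 0.983, -0.0]
force: [-1.3, 0.2, 0.3]
finger_gap: 0.0002
grasp_force: 0.0
time_s: 2.3
tcp_pos: [0.4439, -0.0479, 0.1414]
tcp_rot: [-0.0, -0.186, 0.983, 0.0]
force: [-0.5, -0.2, 0.1]
finger_gap: 0.0
grasp_force: 0.0
[ 0.44388635 -0.04793978  0.14141644] [-3.87598399e-04 -1.85583453e-01  9.82628367e-01  3.52528859e-04] [-0.51315854 -0.23120381  0.09298681] [-4.02211667e-01 -3.76845018e-01 -5.06995254e-01  1.44168233e+00
  1.55735325e-04 -7.75542992e-01]
```

View pics/w1.png

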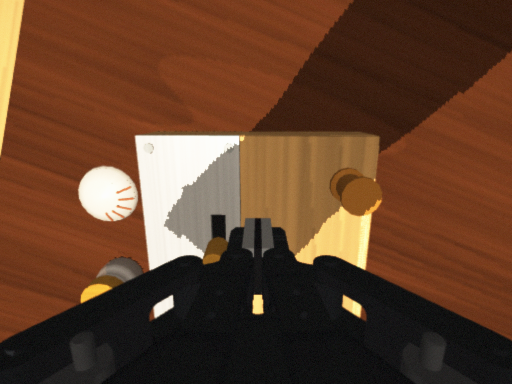

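The wrist picture shows the case square with the tool (its near edge level at row 135), the fingertips at (258,225) and the knob at about (215,248). The tool therefore has to go about 34 mm towards the case's -y before going down.

```bash
python3 -m jog '[[[1,0.8,-1.5,0,0,0,0],[1,0.8,-1.5,0,0,0,0],[1,0,0,0,0,0,0],[1,0,0,-2,0,0,0],[1,0,0,-2,0,0,0]]]'
python3 -m jog '[[[1,0,0,-2,0,0,0],[1,0,0,-1.5,0,0,0],[1,0,0,-0.4,0,0,0],[1,0,0,0,0,0,0]]]'
cat >> h.py <<'E'
o=np.array([.54016,-.00878]);L=np.array([.9312,.3645]);V=np.array([-.3645,.9312])
def st():
    s=manip.sense();d=s['tcp_pos'][:2]-o;F=s['force'][:2]
    print('local mm',(d@L*1e3).round(1),(d@V*1e3).round(1),'z',s['tcp_pos'][2].round(4),'F local',(F@L).round(2),(F@V).round(2),s['force'][2].round(2))
E
python3 - <<'E'
from h import *
st();f=grab('wrist');cv2.imwrite('pics/w2.png',f['frame'])
E
```

```text
time_s: 2.85
tcp_pos: [0.461, -0.0778, 0.1023]
tcp_rot: [0.001, -0.186, 0.983, -0.001]
force: [0.4, 0.1, 0.0]
finger_gap: 0.0001
grasp_force: 0.0
time_s: 3.25
tcp_pos: [0.4602, -0.0779, 0.0625]
tcp_rot: [-0.0, -0.186, 0.983, 0.0]
force: [-0.0, -0.3, -0.0]
finger_gap: -0.0001
grasp_force: 0.0
local mm -99.7 -35.2 z 0.0625 F local -0.13 -0.32 -0.05
```

View pics/w2.png

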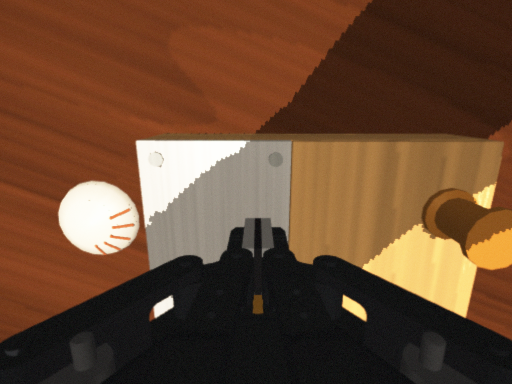

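The fingers stand over the slot's line, about 18 mm inside the plate's inner edge (column 291), clear of the spool at (470,225) and the shell at (98,217). Pushing along +x.

```bash
python3 -m jog '[[[1,0.46,0.18,0,0,0,0],[1,0.46,0.18,0,0,0,0],[1,0.46,0.18,0,0,0,0],[1,0.28,0.11,0,0,0,0],[1,0.28,0.11,0,0,0,0]]]' >/dev/null
python3 -c "from h import *;st()"
python3 -m jog '[[[1,0.28,0.11,0,0,0,0],[1,0.28,0.11,0,0,0,0],[1,0.28,0.11,0,0,0,0]]]'>/dev/null
python3 -c "from h import *;st()"
python3 -m jog '[[[1,0.28,0.11,0,0,0,0],[1,0.28,0.11,0,0,0,0],[1,0.28,0.11,0,0,0,0]]]'>/dev/null
python3 -c "from h import *;st()"
python3 -m jog '[[[1,0.28,0.11,0,0,0,0],[1,0.28,0.11,0,0,0,0],[1,0.28,0.11,0,0,0,0]]]'>/dev/null
python3 -c "from h import *;st()"
```

```text
local mm -78.5 -35.6 z 0.0624 F local 0.03 0.74 -0.69
local mm -69.8 -35.6 z 0.0623 F local -0.82 -0.36 0.78
local mm -60.7 -35.6 z 0.0623 F local -1.59 0.12 0.12
local mm -51.6 -35.6 z 0.0623 F local -2.02 -0.67 -0.19
```

In contact at about 2 N. Continuing.

```bash
for i in 1; do python3 -m jog '[[[1,0.37,0.145,0,0,0,0],[1,0.37,0.145,0,0,0,0],[1,0.37,0.145,0,0,0,0],[1,0.37,0.145,0,0,0,0],[1,0.37,0.145,0,0,0,0]]]'>/dev/null; done
python3 -c "from h import *;st()"
python3 -m jog '[[[1,0.37,0.145,0,0,0,0],[1,0.37,0.145,0,0,0,0],[1,0.37,0.145,0,0,0,0],[1,0.37,0.145,0,0,0,0],[1,0.37,0.145,0,0,0,0]]]'>/dev/null
python3 - <<'E'
from h import *
st();f=grab('top');cv2.imwrite('pics/t2.png',cv2.resize(f['frame'][130:260,215:345],(600,600),interpolation=cv2.INTER_CUBIC))
E
```

```text
local mm -31.6 -35.6 z 0.0623 F local -1.35 -0.35 -0.12
local mm -11.7 -35.6 z 0.0623 F local -1.1 -0.57 0.89
```

View pics/t2.png

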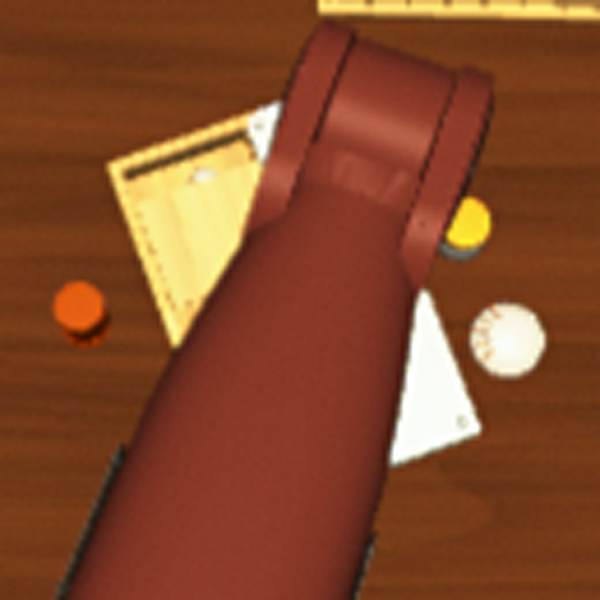

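The arm hides the knob, but the shutter is seen covering most of the window, with a dark gap left at (190,155). Small steps to the stop.

```bash
python3 -m jog '[[[1,0.28,0.11,0,0,0,0],[1,0.28,0.11,0,0,0,0],[1,0.28,0.11,0,0,0,0],[1,0.28,0.11,0,0,0,0],[1,0.28,0.11,0,0,0,0]]]'>/dev/null
python3 -c "from h import *;st()"
python3 -m jog '[[[1,0.19,0.07,0,0,0,0],[1,0.19,0.07,0,0,0,0],[1,0.19,0.07,0,0,0,0]]]'>/dev/null
python3 -c "from h import *;st()"
python3 -m jog '[[[1,0.09,0.04,0,0,0,0],[1,0.09,0.04,0,0,0,0]]]'>/dev/null
python3 -c "from h import *;st()"
```

```text
local mm 3.2 -35.5 z 0.0623 F local -1.54 -0.42 0.93
local mm 9.2 -35.6 z 0.0623 F local -0.92 0.64 0.29
local mm 11.1 -35.6 z 0.0623 F local -1.33 -0.36 0.63
```

```bash
python3 -m jog '[[[1,0.09,0.04,0,0,0,0],[1,0,0,0,0,0,0]]]'>/dev/null
python3 -c "from h import *;st()"
python3 -m jog '[[[1,0.09,0.04,0,0,0,0],[1,0,0,0,0,0,0]]]'>/dev/null
python3 -c "from h import *;st()"
python3 -m jog '[[[1,0.09,0.04,0,0,0,0],[1,0,0,0,0,0,0]]]'>/dev/null
python3 -c "from h import *;st()"
```

```text
local mm 12.1 -35.6 z 0.0623 F local -0.1 0.47 0.4
local mm 13.1 -35.5 z 0.0623 F local -0.55 -0.59 -0.42
local mm 14.1 -35.5 z 0.0624 F local -1.53 -1.23 0.06
```

```bash
python3 -m jog '[[[1,0.09,0.04,0,0,0,0],[1,0,0,0,0,0,0]]]'>/dev/null
python3 -c "from h import *;st()"
python3 -m jog '[[[1,0.09,0.04,0,0,0,0],[1,0,0,0,0,0,0]]]'>/dev/null
python3 - <<'E'
from h import *
st();f=grab('scene');cv2.imwrite('pics/s2.png',cv2.resize(f['frame'][170:265,170:310],(800,543),interpolation=cv2.INTER_CUBIC))
E
```

```text
local mm 15.1 -35.5 z 0.0623 F local -0.79 -0.58 0.06
local mm 15.5 -35.5 z 0.0623 F local -4.48 -1.43 1.55
```

View pics/s2.png

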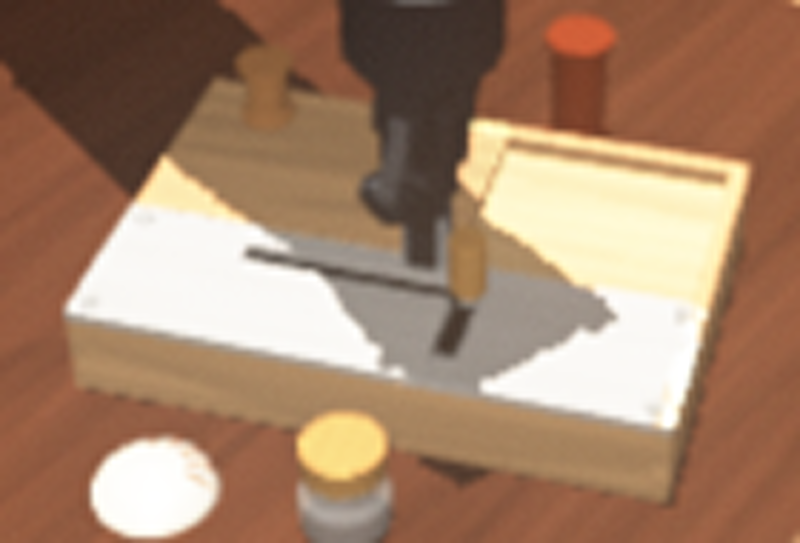

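The scene picture shows the knob at the slot's corner (455,298), with the short leg open in front of it, and the shutter closed over the window. The force rose to 4.5 N at the stop. I'll back off, lift, turn the tool a quarter turn and come down on the knob's +y side.

```bash
python3 -m jog '[[[1,-0.7,-0.27,0,0,0,0],[1,-0.7,-0.27,0,0,0,0],[1,0,0,2.5,0,0,0],[1,0,0,2.5,0,0,0],[1,0,0,0,0,0,-0.14]]]'>/dev/null
python3 -m jog '[[[1,0.16,0.53,0,0,0,-0.13],[1,0.16,0.53,0,0,0,-0.13],[1,0.16,0.53,0,0,0,-0.13],[1,0.16,0.53,0,0,0,-0.13],[1,0.16,0.53,0,0,0,-0.13]]]'>/dev/null
python3 -m jog '[[[1,0.16,0.53,0,0,0,-0.13],[1,0.16,0.53,0,0,0,-0.13],[1,0.16,0.53,0,0,0,-0.13],[1,0.16,0.53,0,0,0,-0.13],[1,0.16,0.53,0,0,0,-0.13]]]'>/dev/null
python3 -m jog '[[[1,0,0,0,0,0,-0.13],[1,0,0,0,0,0,0]]]'
python3 -c "from h import *;st()
f=grab('wrist');cv2.imwrite('pics/w3.png',f['frame'])"
```

```text
time_s: 9.5
tcp_pos: [0.5696, 0.0118, 0.1124]
tcp_rot: [0.0, 0.564, 0.826, 0.0]
force: [0.3, -0.6, -0.5]
finger_gap: 0.0003
grasp_force: 0.0
local mm 34.9 8.4 z 0.1124 F local 0.11 -0.67 -0.53
```

View pics/w3.png

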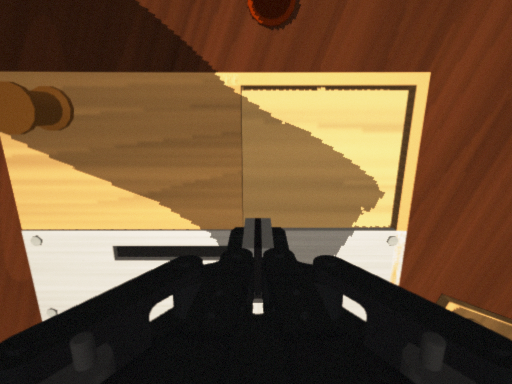

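The wrist picture shows the window shut (column 242 to 405), the slot from (115,253), and the fingers at column 258, i.e. x about 33 to 35 mm, on the +y side of the knob. Going down, then pushing towards -y.

```bash
python3 -m jog '[[[1,0,0,-2.5,0,0,0],[1,0,0,-2,0,0,0],[1,0,0,-0.5,0,0,0],[1,0.18,-0.47,0,0,0,0],[1,0.18,-0.47,0,0,0,0]]]'>/dev/null
python3 -c "from h import *;st()"
python3 -m jog '[[[1,0.11,-0.28,0,0,0,0],[1,0.11,-0.28,0,0,0,0],[1,0.11,-0.28,0,0,0,0],[1,0.11,-0.28,0,0,0,0],[1,0.11,-0.28,0,0,0,0]]]'>/dev/null
python3 -c "from h import *;st()"
python3 -m jog '[[[1,0.07,-0.19,0,0,0,0],[1,0.07,-0.19,0,0,0,0]]]'>/dev/null
python3 -c "from h import *;st()"
python3 -m jog '[[[1,0.07,-0.19,0,0,0,0],[1,0.07,-0.19,0,0,0,0]]]'>/dev/null
python3 -c "from h import *;st()"
```

```text
local mm 35.5 -2.6 z 0.0634 F local 0.26 -0.21 0.24
local mm 35.1 -17.0 z 0.0624 F local -0.49 0.54 1.09
local mm 35.1 -21.0 z 0.0624 F local 0.04 1.49 1.19
local mm 35.0 -25.0 z 0.0623 F local 1.28 1.37 0.76
```

The knob is moving at about 1.5 N with no jam. Continuing to the end, expected at about -55.

```bash
python3 -m jog '[[[1,0.11,-0.28,0,0,0,0],[1,0.11,-0.28,0,0,0,0],[1,0.11,-0.28,0,0,0,0],[1,0.11,-0.28,0,0,0,0],[1,0.11,-0.28,0,0,0,0]]]'>/dev/null
python3 -c "from h import *;st()"
python3 -m jog '[[[1,0.07,-0.19,0,0,0,0],[1,0.07,-0.19,0,0,0,0],[1,0.07,-0.19,0,0,0,0],[1,0.07,-0.19,0,0,0,0]]]'>/dev/null
python3 -c "from h import *;st()"
python3 -m jog '[[[1,0.07,-0.19,0,0,0,0],[1,0.04,-0.09,0,0,0,0]]]'>/dev/null
python3 -c "from h import *;st()"
python3 -m jog '[[[1,0.04,-0.09,0,0,0,0],[1,0.04,-0.09,0,0,0,0]]]'>/dev/null
python3 -c "from h import *;st()"
```

```text
local mm 34.9 -40.3 z 0.0623 F local 1.15 0.91 0.74
local mm 34.8 -48.2 z 0.0623 F local 0.73 1.92 0.48
local mm 34.8 -51.3 z 0.0623 F local 1.11 1.32 -0.21
local mm 34.8 -53.1 z 0.0623 F local 0.59 2.03 0.77
```

```bash
python3 -m jog '[[[1,0.04,-0.09,0,0,0,0],[1,0,0,0,0,0,0]]]'>/dev/null
python3 -c "from h import *;st()"
python3 -m jog '[[[1,0.04,-0.09,0,0,0,0],[1,0,0,0,0,0,0]]]'>/dev/null
python3 -c "from h import *;st()"
python3 -m jog '[[[1,0.04,-0.09,0,0,0,0],[1,0,0,0,0,0,0]]]'>/dev/null
python3 -c "from h import *;st()"
```

```text
local mm 34.8 -54.2 z 0.0623 F local 0.82 0.53 -0.0
local mm 34.8 -55.1 z 0.0622 F local -0.68 1.09 0.21
local mm 34.9 -55.9 z 0.0623 F local -0.83 1.79 0.24
```

```bash
python3 -m jog '[[[1,0.03,-0.08,0,0,0,0],[1,0,0,0,0,0,0]]]'>/dev/null
python3 -c "from h import *;st()"
python3 -m jog '[[[1,0.03,-0.07,0,0,0,0],[1,0,0,0,0,0,0]]]'>/dev/null
python3 -c "from h import *;st()"
```

```text
local mm 34.9 -56.2 z 0.0622 F local -1.18 6.03 1.73
local mm 34.9 -56.3 z 0.0622 F local -2.1 7.69 3.01
```

At the stop (6 to 8 N). Backing off, lifting and checking.

```bash
python3 -m jog '[[[1,-0.35,0.9,0,0,0,0],[1,-0.35,0.9,0,0,0,0],[1,0,0,3,0,0,0],[1,0,0,4,0,0,0],[1,0,0,4,0,0,0]]]'>/dev/null
python3 -m jog '[[[1,-0.5,3.5,0,0,0,0],[1,-0.5,3.5,0,0,0,0],[1,-0.5,3.5,0,0,0,0],[1,-0.5,3.5,0,0,0,0],[1,-0.5,3.5,0,0,0,0]]]'>/dev/null
python3 -m jog '[[[1,-0.5,3.5,0,0,0,0],[1,-0.5,3.5,0,0,0,0],[1,-0.5,3.5,0,0,0,0],[1,0,0,0,0,0,0]]]'
python3 - <<'E'
from h import *
st();f=grab('top')
a=cv2.resize(f['frame'][130:260,205:335],(400,400),interpolation=cv2.INTER_CUBIC)
g=grab('scene');b=cv2.resize(g['frame'][170:270,170:310],(400,286),interpolation=cv2.INTER_CUBIC)
cv2.imwrite('pics/fin.png',np.hstack([a,np.vstack([b,np.zeros((114,400,3),np.uint8)])]))
im=f['frame'];hsv=cv2.cvtColor(im,cv2.COLOR_BGR2HSV)
pts=[]
for y in range(140,250):
  for x in range(225,335):
    h=hsv[y,x]
    if 15<h[0]<35 and h[1]>110:
      q=ray(f,(x,y),.084)[:2]-o; q=np.array([q@L,q@V])
      if np.hypot(*(q-[.035,-.075]))<.02: pts.append(q)
print(len(pts),np.mean(pts,0) if pts else None)
E
```

```text
time_s: 14.65
tcp_pos: [0.5455, 0.2522, 0.1724]
tcp_rot: [-0.0, 0.562, 0.827, 0.0]
force: [-0.3, -1.0, -0.4]
finger_gap: 0.0
grasp_force: 0.0
local mm 100.1 241.1 z 0.1724 F local -0.67 -0.84 -0.44
27 [ 0.03252758 -0.07308866]
```

View pics/fin.png

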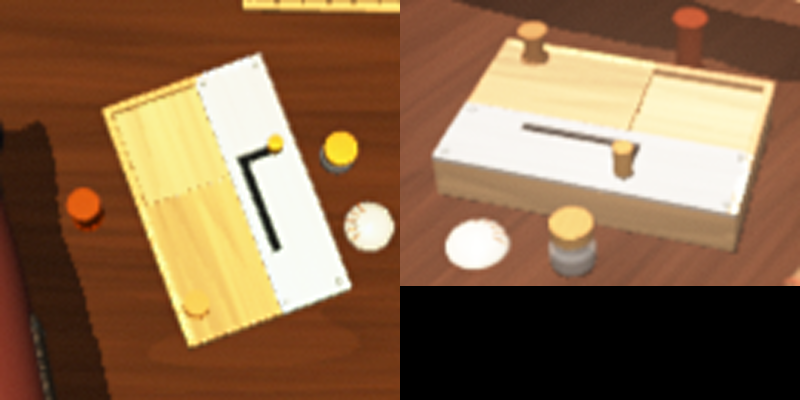

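The picture shows the shutter closed over the window, the knob at the end of the short leg (275,143) and everything else where it stood.

```bash
python3 -c "
from workcell import manip
print(manip.hand_in())"
```

```text
the job is handed in; nothing more can be done
None
```

The sorting case is shut and locked: the shutter is fully closed and the knob is at the end of the short leg, moved only by pushing with the shut fingertips (at most about 8 N). Nothing else looked moved in the last pictures, and the job was handed in at about 15 s.

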